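# Ready a pinking test: white tile behind the sample, safety cap off the peroxide

## Robot

A 6-joint arm with a two-finger parallel gripper is mounted at the origin on the work surface; the furniture and walls round the work are solid. World frame = base frame: x ahead of the robot, y to its left, z up, the work surface at z = 0. Lengths are in m, angles in rad, forces in N, time in s.
With the tool pointing down it reaches from about 0.35 to 0.85 m from the base axis. Payload 8.1 kg.
Tool frame: the origin (TCP) lies at the very end of the fingers, on their centre line; the grasp point (between the pads) lies 19 mm behind it; z points along the fingers, y is the line along which they close (so a half turn about z gives the same grasp; the last joint's range is limited). The gripper opens to 93 mm and grips with 3 to 60 N. Pads are 15 mm wide; open, the fingers measure 128 mm over their backs; the gripper's body (75 mm by 188 mm) begins 65 mm behind the grasp point.
Start: joints at [-1.428, 0.13, 1.488, -0, 1.523, -0.085], TCP at [0.136, -0.584, 0.219] pointing down, gripper open.
Joint ranges: [-2.96, 2.96], [-0.89, 2.26], [0.02, 2.5], [-1.34, 4.48], [0, 2.73], [-2.66, 2.66]. Speed limits (rad/s): [2.39, 2.39, 2.79, 3.14, 3.14, 3.14].

## Interface

Orientations are given as a rotation vector (axis times angle).
In Python, from plant import monitor, eyes, ticket gives the robot as it stands.
- The arm moves only by the tool arm_command, never from a script. Its argument "deltas" is a list that holds one entry, the list of rows, each a list of 6 numbers: the shift along the world's x, y, z in cm, then the turn, a rotation vector about the world's x, y, z in degrees. In form: [[[tx, ty, tz, rx, ry, rz], ...]]. A call has 1 to 12 rows; each row shifts and turns the commanded pose from where the row before left it; what a row does not reach is not made up. A row lasts 1/12 s, in which the tool goes at most 41.7 mm and 7.16 degrees, less where a joint would pass 70% of its speed; a pose out of reach is approached as far as the arm can. A call is refused whole if a number of a shift passes 4.17 or a number of a turn 7.16, either way. A call with a gripper value outside its range is refused whole. "gripper" is the opening, from -1 (shut) to 1 (fully open), set as the call begins (left out, the last holds). The fingers move at their own pace and stop on an object; "squeeze" is the grip in N (left out, the last holds). Time passes only in rows, so rows that do not move let the fingers close. It gives the time, the measured TCP pose, the force, the opening and the grip force at its end, in the units of the state.
- monitor.read_state(): the state, without advancing time (a new reading comes with each control period).
- eyes.read_camera(name): name is "scene" or "top" or "wrist"; returns the picture (384x512x3 uint8, blue, green, red); there is no depth.
- eyes.camera_model(name): a dict with "fx", "fy", "cx", "cy" (pixels), "k1" (the pictures are not rectified: a ray, as slopes to the right and down, at radius r is drawn at 1 + k1 r^2 times it, then the intrinsics apply), "rvec" (rotation vector, rad) and "tvec" (3), from world to camera coordinates, as OpenCV has them. Camera axes: x right, y down, z forward; pixel columns grow to the right and rows downward; lengths in m; the calibration is good to about 2 mm. A picture is of the moment at which its call begins: read the wrist's pose just before it. camera_model takes no time and is no camera call; for the wrist camera it gives the pose at the moment of the call.
- ticket.close_job(): hands the job in; it is judged then, once.
The state is a dict: "t": time; "q": joint angles; "dq": joint speeds; "joint_torque": joint torques, N m; "tool_pos": TCP position; "orientation": TCP orientation; "force": force on the tool from outside, world axes, zero at the start; "wrist_torque": the same for the moment, N m; "opening": finger opening in m; "gripper_force": force on a finger pad.
Only numpy, scipy, OpenCV 4.12 (cv2) and the standard library are available. Lean on these libraries where they do the work, as an engineer would, in place of code of your own. Each camera call takes 0.05 s, during which the arm holds its last target. There are 200 camera calls.

## Task

Get a pinking test ready for the wine in the small tasting glass - the colour is judged against white as soon as the peroxide goes in, so the background comes first: draw the taller, white tile straight up out of the rack, lower it right to the bottom of the groove in the wooden foot behind the small glass, centred, and let go so that it stands there upright. Then open the amber bottle: press its safety cap down, keep it pressed while turning it anticlockwise until it is free, and lift it off, leaving the small glass and the shorter slate tile where they stand. Finish while still holding the cap in the gripper, level and still, about a hand's breadth straight above the bottle, so that a colleague can reach the neck with a pipette; do not put it down.

Things in the scene. Friction and masses are not known exactly. Their poses are not given: they have to be found in the camera images.
- tile: The taller tile: white glazed ceramic, 8 mm thick (its x axis), 100 mm wide (y), 130 mm high (z), about 0.2 kg. Origin: centre of its lower edge face, z up. It starts on edge in one of the two grooves of the rack, its lower 50 mm inside the rack, so 80 mm of it stands free above. Grip it across its thickness at the middle of its top edge.
- tile_top (a point): Centre of the tile's upper edge, 130 mm above its origin.
- slate: The shorter tile: dark slate, 8 x 100 x 95 mm, same frame as the white tile. It stands in the rack's other groove, 54 mm from the white one, and stays there.
- rack: Dark wooden rack, fixed, 110 (x) x 128 (y) x 60 mm high. Origin: centre of its underside. Two grooved end cheeks hold a tile's side edges; between them it is open. Groove centres at x = -27 and +27 mm in its frame, groove width 12 mm, groove floor 10 mm above the table, cheeks up to 60 mm: a tile has to rise 50 mm to be out.
- foot: Dark wooden block, fixed, 52 (x) x 130 (y) x 44 mm high, with one groove along its whole y length. Origin: centre of its underside; its -x side faces the small glass.
- groove (a point): Middle of the groove's floor, 6 mm above the table. The groove runs along the foot's y axis and is open at its ends; it is 11 mm wide up to 37 mm above the table and flares to 19 mm at the top (44 mm). Seated, the tile's origin is at this point (38 mm of the tile in the groove), top edge 136 mm above the table.
- sample_glass: Small stemmed tasting glass with wine, 65 mm wide, 155 mm tall, loose, standing about 85 mm in front (-x) of the groove. Origin: centre of its underside.
- bottle: Square amber reagent bottle, 68 mm wide, in a close-fitting heavy wooden stand 84 x 84 x 32 mm, so that it neither turns nor moves (fixed). Origin: centre of the stand's underside. Its shoulder ends 117 mm above the table; the neck (32 mm across, top at 142 mm) has three lugs and, 10 mm below the cap's rim, a 41 mm collar.
- bottle_seat (a point): On the bottle's axis, 130 mm above the table, axes as the bottle: where the closed cap's origin is at the start.
- cap: Round white ribbed push-and-turn cap, 54 mm across, 28 mm high, 0.045 kg, loose but locked on the bottle by lugs. Origin: centre of its lower rim, z up (top 158 mm above the table when closed). Inside are a spring and a bayonet: it turns only while pressed down at least 4.5 mm (9.5 N); 6 mm takes 11 N, a hard stop comes at 8 mm (13 N). Grip across its 54 mm, any yaw.
- cap_rim (a point): Point on the cap's side, 27 mm from its axis along its x axis, 14 mm above its rim; shows the turn: at first the cap's x axis is the bottle's. Held down, it turns anticlockwise from above (positive about z); beyond 0.75 rad the lugs are free and it lifts straight off; hard stop at about 1.15 rad, so 0.95 is right. Let up sooner, it stays locked.
Mind the look-alikes: they are no part of the job. Of the things shaped like the tile, the white one is meant.

How it is judged:
By the outcome, as a careful person would: the job done as asked, in the order asked, and still so for the second after the job is handed in, while the arm keeps its last pose, push and grip.
It also fails if it takes over 48 s, if anything falls off the work surface, if the arm or the gripper's body presses on something with over 40 N, if the wrist force passes 120 N, or if a joint passes its speed limit or range.

## Working session

There is one attempt and no reset: what is moved stays moved. The work goes in short steps, Python scripts to look and compute and a tool call to move; the robot and the scene stay as the last step left them, time stands still between calls to the robot, and variables do not carry over. Pictures are saved under pics/ and viewed, at most 12 in all, crops included, and the job is handed in when it is done.

Besides the shell and the picture viewer there is one more tool, called by a JSON object that holds its "op" and its "data", one argument or row to a line. arm_command: Moves the arm, as the interface text tells. Its arguments: {"type":"object","properties":{"deltas":{"type":"array"},"gripper":{"type":"number"},"squeeze":{"type":"number"}},"required":["deltas"]}

```bash
ls; mkdir -p pics; python3 - <<'E'
from plant import monitor, eyes, ticket
import cv2
s=monitor.read_state(); print(s)
for n in ("scene","top"):
    cv2.imwrite(f"pics/{n}0.png",eyes.read_camera(n)); print(n,eyes.camera_model(n))
E
```

```text
pics
{'t': 0.0, 'q': array([-1.42838141e+00,  1.31173841e-01,  1.48927990e+00,  1.26577645e-07,
        1.52297394e+00, -8.54102936e-02]), 'dq': array([-8.83836501e-05, -1.94430039e-03,  5.25751090e-04,  6.01959353e-04,
        7.34273415e-04,  2.32266645e-04]), 'joint_torque': array([ 1.76870184e-03, -5.59840715e+01, -4.91752839e+01,  7.68477051e-02,
        3.52830521e-02, -1.37345683e-04]), 'tool_pos': array([ 0.13545108, -0.58393163,  0.21757952]), 'orientation': array([-3.11940950e+00, -3.56885043e-01,  8.18992376e-05]), 'force': array([0.11078251, 0.78920963, 0.05464094]), 'wrist_torque': array([-0.00846631, -0.00171315, -0.00260822]), 'gripper_force': 0.0, 'opening': 0.09295856061779977}
scene {'fx': 387.3208484590593, 'fy': 387.3208484590593, 'cx': 260.78352505326467, 'cy': 186.72790913146073, 'k1': -0.023006772865409, 'rvec': array([ 0.66079345, -2.68451863,  1.03090908]), 'tvec': array([0.32938079, 0.30543393, 0.70394073])}
top {'fx': 444.02286711699657, 'fy': 444.02286711699657, 'cx': 258.88081040426425, 'cy': 198.43646201385474, 'k1': -0.06285249500550796, 'rvec': array([ 1.63006722, -2.46621189,  0.37335141]), 'tvec': array([0.04082806, 0.47296506, 1.13012446])}
```

View pics/scene0.png

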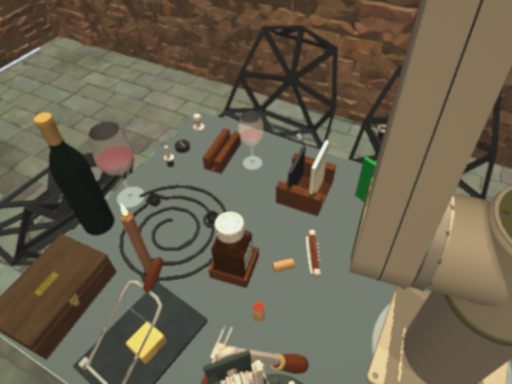

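View pics/top0.png

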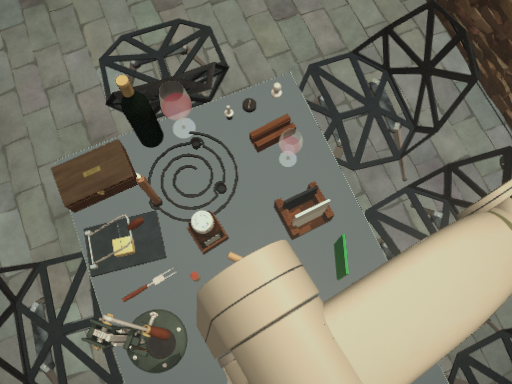

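Scene and top views: the foot (top view 273,132), small glass base (288,158), rack (304,210) with white tile (312,212) and slate (298,195), cap (202,222). I'll crop these closer.

```bash
cat > h.py <<'E'
import numpy as np, cv2
from plant import monitor, eyes
def ray(m,uv):
    x=(np.asarray(uv,float)-[m['cx'],m['cy']])/[m['fx'],m['fy']]; s=x.copy()
    for _ in range(20): s=x/(1+m['k1']*(s@s))
    R=cv2.Rodrigues(m['rvec'])[0]
    d=R.T@np.append(s,1); o=-R.T@m['tvec']; return o,d/np.linalg.norm(d)
def plane(m,uv,z):
    o,d=ray(m,uv); return o+d*(z-o[2])/d[2]
def proj(m,P):
    R=cv2.Rodrigues(m['rvec'])[0]; c=R@np.asarray(P,float)+m['tvec']; s=c[:2]/c[2]
    s=s*(1+m['k1']*(s@s)); return s*[m['fx'],m['fy']]+[m['cx'],m['cy']]
E
python3 - <<'E'
from h import *
t=cv2.imread('pics/top0.png'); s=cv2.imread('pics/scene0.png')
m=eyes.camera_model('top'); ms=eyes.camera_model('scene')
for n,uv,z in (('foot',(273,132),.044),('glass',(288,158),0),('tile',(312,212),.14),('rack',(304,210),.06),('cap',(202,222),.158)):
    print(n,plane(m,uv,z).round(3))
print(plane(ms,(229,220),.158),plane(ms,(324,148),.14))
a=cv2.resize(t[105:245,180:340],None,fx=4,fy=4,interpolation=cv2.INTER_CUBIC)
cv2.imwrite('pics/topc.png',a)
cv2.imwrite('pics/scenec.png',cv2.resize(s[100:290,190:350],None,fx=3,fy=3,interpolation=cv2.INTER_CUBIC))
E
```

```text
foot [ 0.629 -0.268  0.044]
glass [ 0.553 -0.285  0.   ]
tile [ 0.346 -0.249  0.14 ]
rack [ 0.376 -0.249  0.06 ]
cap [0.426 0.016 0.158]
[0.43062503 0.01230026 0.158     ] [ 0.35355109 -0.27279214  0.14      ]
```

View pics/topc.png

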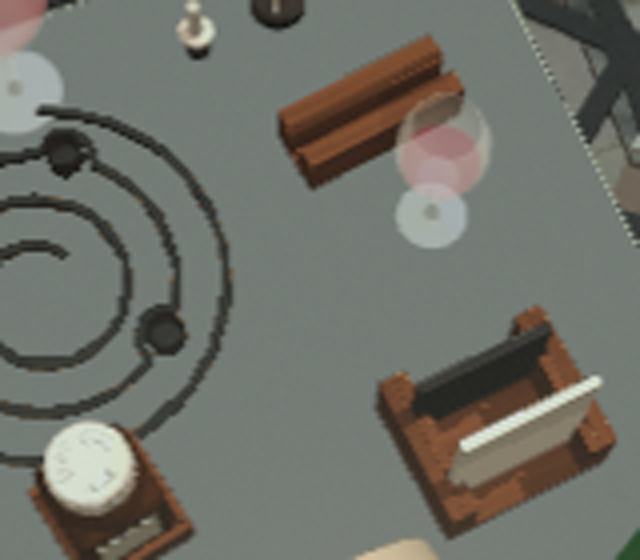

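View pics/scenec.png

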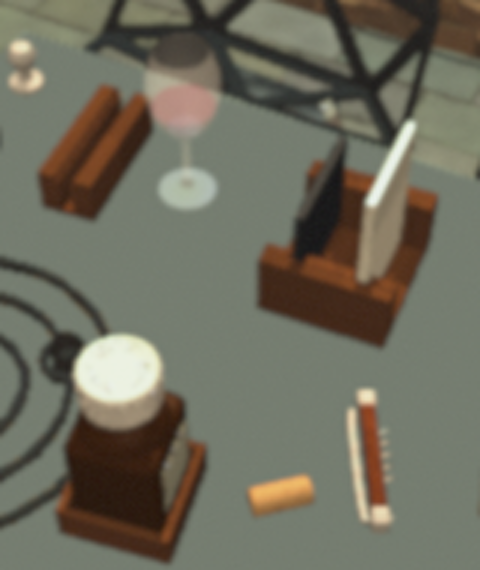

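```bash
python3 - <<'E'
from h import *
from scipy.spatial.transform import Rotation as R
t=cv2.imread('pics/top0.png').astype(int); m=eyes.camera_model('top')
c=lambda x,y:(180+(x-1.5)/4,105+(y-1.5)/4)
def seg(n,a,b,z):
    p,q=plane(m,c(*a),z),plane(m,c(*b),z); d=q-p
    print(n,p.round(4),q.round(4),'mid',((p+q)/2).round(4),'len',np.linalg.norm(d).round(4),'ang',np.degrees(np.arctan2(d[1],d[0])).round(1))
seg('tile',(462,445),(600,380),.14)
seg('slate',(416,400),(548,335),.105)
seg('footfar',(281,115),(433,42),.044)
seg('footnear',(303,165),(463,83),.044)
seg('foot nearbottom',(315,188),(463,110),.0)
seg('rack near bottom',(450,537),(612,460),0)
seg('stand near-right',(96,575),(190,525),.032)
seg('stand right',(190,525),(130,432),.032)
s=monitor.read_state(); print(R.from_rotvec(s['orientation']).as_matrix().round(3))
w=eyes.camera_model('wrist'); Rw=cv2.Rodrigues(w['rvec'])[0]; print('cam pos',-Rw.T@w['tvec'],Rw.round(3),w['fx'],w['cx'],w['cy'])
ms=eyes.camera_model('scene')
cc=lambda x,y:(190+(x-1)/3,100+(y-1)/3)
for a in((365,205),(412,127)): print('scene tile near', plane(ms,cc(*a),.14).round(4))
print('glass scene',plane(ms,cc(188,188),0).round(4),'glass top',plane(m,c(431,215),0).round(4))
E
```

```text
tile [ 0.3538 -0.2052  0.14  ] [ 0.3583 -0.3038  0.14  ] mid [ 0.356  -0.2545  0.14  ] len 0.0987 ang -87.4
slate [ 0.4007 -0.1965  0.105 ] [ 0.4073 -0.2952  0.105 ] mid [ 0.404  -0.2459  0.105 ] len 0.099 ang -86.1
footfar [ 0.6509 -0.2046  0.044 ] [ 0.6616 -0.3306  0.044 ] mid [ 0.6562 -0.2676  0.044 ] len 0.1264 ang -85.1
footnear [ 0.6082 -0.2039  0.044 ] [ 0.6226 -0.337   0.044 ] mid [ 0.6154 -0.2705  0.044 ] len 0.1339 ang -83.8
foot nearbottom [ 0.6056 -0.2123  0.    ] [ 0.6207 -0.3401  0.    ] mid [ 0.6132 -0.2762  0.    ] len 0.1287 ang -83.3
rack near bottom [ 0.3259 -0.1957  0.    ] [ 0.3314 -0.3245  0.    ] mid [ 0.3286 -0.2601  0.    ] len 0.1289 ang -87.6
stand near-right [0.3906 0.0405 0.032 ] [ 0.3978 -0.031   0.032 ] mid [0.3942 0.0048 0.032 ] len 0.0719 ang -84.3
stand right [ 0.3978 -0.031   0.032 ] [ 0.475  -0.0172  0.032 ] mid [ 0.4364 -0.0241  0.032 ] len 0.0785 ang 10.1
[[ 0.974  0.226 -0.   ]
 [ 0.226 -0.974  0.002]
 [ 0.    -0.002 -1.   ]]
cam pos [ 0.20202892 -0.56758697  0.38493342] [[ 0.226 -0.974 -0.002]
 [-0.943 -0.219  0.25 ]
 [-0.244 -0.055 -0.968]] 324.775265007265 258.4410432164519 193.51157245022017
scene tile near [ 0.3539 -0.2007  0.14  ]
scene tile near [ 0.3551 -0.2951  0.14  ]
glass scene [ 0.5497 -0.2825  0.    ] glass top [ 0.5522 -0.2828  0.    ]
```

{"op": "arm_command", "data": {
  "deltas": [
    [[1.87,2.53,0.68,0,0,6.67],[1.87,2.53,0.68,0,0,6.67],[1.87,2.53,0.68,0,0,6.67],[1.87,2.53,0.68,0,0,6.67],[1.87,2.53,0.68,0,0,6.67],[1.87,2.53,0.68,0,0,6.67],[1.87,2.53,0.68,0,0,6.67],[1.87,2.53,0.68,0,0,6.67],[1.87,2.53,0.68,0,0,6.67],[1.87,2.53,0.68,0,0,6.67],[1.87,2.53,0.68,0,0,6.67],[1.87,2.53,0.68,0,0,6.67]]
  ],
  "gripper": -0.1
}}

```text
t: 1.1
tool_pos: [0.3604, -0.2794, 0.3003]
orientation: [-2.154, -2.286, -0.0]
force: [0.4, -1.0, -0.2]
opening: 0.0417
gripper_force: 0.0
```

```bash
cat >> h.py <<'E'
import pickle
def shot(n):
    m=eyes.camera_model('wrist'); im=eyes.read_camera('wrist')
    cv2.imwrite(f'pics/{n}.png',im); pickle.dump(m,open(f'pics/{n}.pkl','wb')); return m,im
E
python3 -c "
from h import *
shot('w1')"
```

{"op": "arm_command", "data": {
  "deltas": [
    [[3.5,0.2,0,0,0,0.4],[3.5,0.2,0,0,0,0.4],[3.5,0.2,0,0,0,0.4],[3.5,0.2,0,0,0,0.4],[3.5,0.2,0,0,0,0.4],[3.5,0.2,0,0,0,0.4],[2.5,0,0,0,0,0],[0,0,0,0,0,0]]
  ]
}}

```text
t: 1.82
tool_pos: [0.5978, -0.2678, 0.2969]
orientation: [-2.108, -2.325, -0.0]
force: [-0.6, -0.1, -0.6]
opening: 0.0418
gripper_force: 0.0
```

```bash
python3 -c "
from h import *
m,a=shot('w2'); print(monitor.read_state()['tool_pos'])
b=cv2.imread('pics/w1.png'); cv2.imwrite('pics/w12.png',cv2.resize(np.hstack([b,a]),(800,300)))"
```

```text
[ 0.59595643 -0.26827962  0.29753176]
```

View pics/w12.png

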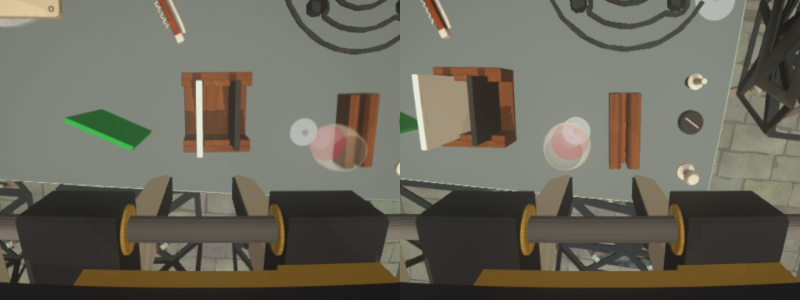

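Left (w1): the white tile's top edge is around (255, 102..201) in full-image pixels. Right (w2): the foot is around (288,166), its groove running down the middle. I'll measure both.

```bash
python3 - <<'E'
from h import *
m=pickle.load(open('pics/w1.pkl','rb')); a=cv2.imread('pics/w1.png')
g=a.min(2).copy(); g[220:]=0; g[:90]=0; g[:,:230]=0; g[:,290:]=0
k=(g>190).astype(np.uint8)
n,l,st,_=cv2.connectedComponentsWithStats(k); i=1+st[1:,4].argmax(); print(st[i],g.max())
pts=np.argwhere(l==i)[:,::-1].astype(np.float32); r=cv2.minAreaRect(pts); print(r)
W=np.array([plane(m,p,.14)[:2] for p in pts],np.float32); (c,sz,an)=cv2.minAreaRect(W*1000); print('tile',c,sz,an)
q,S,V=np.linalg.svd((W-W.mean(0)),full_matrices=False); print(V[0],np.degrees(np.arctan(-V[0][0]/V[0][1])),W.mean(0))
m=pickle.load(open('pics/w2.pkl','rb')); b=cv2.imread('pics/w2.png')
cr=b[105:230,250:330]
cv2.imwrite('pics/w2c.png',np.hstack([cv2.resize(cr,None,fx=4,fy=4,interpolation=cv2.INTER_CUBIC),cv2.resize(a[90:215,215:295],None,fx=4,fy=4,interpolation=cv2.INTER_CUBIC)]))
for y in (130,160,190,210): print(y,b[y,260:316,2].tolist())
E
```

```text
[251 104   8  97 667] 226
((254.5, 152.0), (96.0, 7.0), 90.0)
tile (354.0534362792969, -252.47747802734375) (6.930893421173096, 97.259765625) 3.382289409637451
[ 0.07081837 -0.9974892 ] 4.0609927 [ 0.35421634 -0.25040403]
130 [135, 135, 135, 135, 135, 135, 130, 102, 107, 136, 138, 136, 133, 131, 131, 134, 141, 144, 142, 134, 126, 121, 114, 119, 142, 145, 148, 145, 117, 106, 80, 73, 84, 89, 93, 102, 127, 128, 139, 137, 135, 133, 130, 131, 136, 141, 143, 143, 136, 133, 135, 134, 134, 135, 134, 134]
160 [136, 136, 136, 137, 136, 136, 133, 107, 114, 145, 147, 144, 139, 138, 146, 151, 152, 153, 150, 138, 135, 121, 118, 127, 142, 148, 151, 153, 148, 104, 71, 73, 91, 95, 100, 117, 129, 135, 138, 136, 132, 132, 137, 143, 144, 145, 143, 136, 128, 134, 135, 134, 134, 135, 135, 135]
190 [137, 137, 136, 137, 137, 136, 131, 106, 104, 134, 139, 141, 142, 141, 143, 144, 145, 143, 139, 126, 120, 119, 122, 138, 145, 148, 149, 143, 113, 83, 75, 86, 96, 103, 112, 135, 135, 147, 147, 149, 148, 149, 151, 151, 150, 147, 135, 123, 134, 135, 135, 135, 135, 135, 135, 136]
210 [136, 136, 136, 136, 136, 136, 133, 118, 103, 133, 138, 140, 141, 142, 145, 145, 146, 148, 143, 126, 119, 116, 120, 133, 135, 135, 135, 135, 131, 107, 85, 106, 106, 105, 114, 127, 141, 145, 148, 148, 148, 151, 152, 151, 149, 142, 128, 134, 135, 135, 134, 135, 135, 135, 135, 136]
```

View pics/w2c.png

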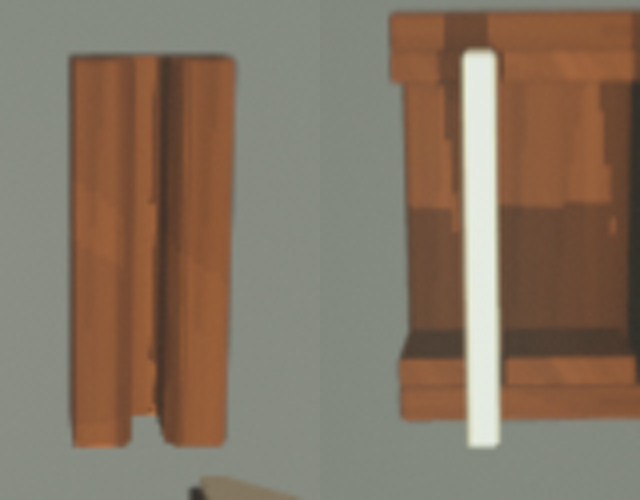

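```bash
python3 - <<'E'
from h import *
m=pickle.load(open('pics/w2.pkl','rb'))
P=lambda u,v,z=.044: plane(m,(u,v),z)[:2].round(4)
for v,l,r in ((130,268.5,307.8),(160,268.5,307.3),(190,268.5,306.6),(210,268.7,305.8)):
    p,q=P(l,v),P(r,v); print(v,p,q,(p+q)/2,q-p)
a,b=P(288.2,119-.3),P(287,216); print('ends',a,b,(a+b)/2,np.linalg.norm(a-b))
mt=eyes.camera_model('top')
print(-cv2.Rodrigues(m['rvec'])[0].T@m['tvec'])
# cap from scene/top: white ellipse top face
m1=pickle.load(open('pics/w1.pkl','rb'))
for uv in ((251,103.5),(259,103.5),(251.5,200.5),(259,200.5)): print('tilecorner',plane(m1,uv,.14).round(4))
E
```

```text
130 [ 0.6047 -0.2209] [ 0.6546 -0.2159] [ 0.62965 -0.2184 ] [0.0499 0.005 ]
160 [ 0.6087 -0.2592] [ 0.659  -0.2542] [ 0.63385 -0.2567 ] [0.0503 0.005 ]
190 [ 0.6129 -0.2992] [ 0.6634 -0.2942] [ 0.63815 -0.2967 ] [0.0505 0.005 ]
210 [ 0.6161 -0.3268] [ 0.6661 -0.3219] [ 0.6411  -0.32435] [0.05   0.0049]
ends [ 0.628  -0.2044] [ 0.6417 -0.3329] [ 0.63485 -0.26865] 0.12922824768602256
[ 0.59099903 -0.19851201  0.46425362]
tilecorner [ 0.3478 -0.2037  0.14  ]
tilecorner [ 0.3556 -0.2032  0.14  ]
tilecorner [ 0.3536 -0.3018  0.14  ]
tilecorner [ 0.3615 -0.3013  0.14  ]
```

{"op": "arm_command", "data": {
  "deltas": [
    [[-3.45,0.22,-0.7,0,0,-0.3],[-3.45,0.22,-1.5,0,0,-0.3],[-3.45,0.22,-2.2,0,0,-0.3],[-3.45,0.22,-2.2,0,0,-0.3],[-3.45,0.22,-2.2,0,0,-0.3],[-3.45,0.22,-2.2,0,0,-0.3],[-3.45,0.22,-1.8,0,0,-0.2],[0,0,0,0,0,0],[0,0,-1.0,0,0,0]]
  ]
}}

```text
t: 2.62
tool_pos: [0.3511, -0.2533, 0.1617]
orientation: [2.156, 2.285, -0.0]
force: [1.6, -0.2, 1.4]
opening: 0.0419
gripper_force: 0.0
```

```bash
python3 -c "
from h import *
print(monitor.read_state()['tool_pos']); m,a=shot('w3'); cv2.imwrite('pics/w3b.png',a)"
```

```text
[ 0.35107466 -0.25328711  0.16169472]
```

View pics/w3.png

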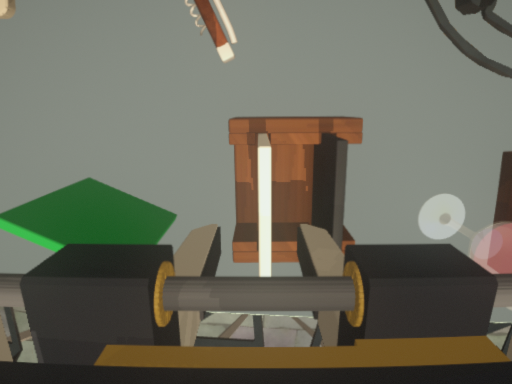

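The tile's edge (x≈265) sits between the fingers (210–315), square to them. I'll go down, grip and draw it up.

{"op": "arm_command", "data": {
  "deltas": [
    [[0.3,0,-1.5,0,0,0.2],[0,0,-2.0,0,0,0],[0,0,-1.5,0,0,0],[0,0,0,0,0,0]]
  ]
}}

```text
t: 3.0
tool_pos: [0.3563, -0.253, 0.1103]
orientation: [-2.147, -2.291, -0.0]
force: [0.0, 0.2, -0.4]
opening: 0.0416
gripper_force: 0.0
```

{"op": "arm_command", "data": {
  "deltas": [
    [[0,0,0,0,0,0],[0,0,0,0,0,0],[0,0,0,0,0,0],[0,0,0,0,0,0],[0,0,0,0,0,0],[0,0,0,0,0,0]]
  ],
  "gripper": -1,
  "squeeze": 30
}}

```text
t: 3.5
tool_pos: [0.3567, -0.2538, 0.1129]
orientation: [2.148, 2.291, -0.0]
force: [-3.3, 0.6, 5.3]
opening: 0.0077
gripper_force: 30.0
```

{"op": "arm_command", "data": {
  "deltas": [
    [[0,0,0.5,0,0,0],[0,0,1.0,0,0,0],[0,0,1.3,0,0,0],[0,0,1.5,0,0,0],[0,0,1.5,0,0,0],[0,0,2.2,0,0,0],[0,0,3,0,0,0],[0,0,3,0,0,0],[0,0,3,0,0,0],[0,0,2,0,0,0],[0,0,1,0,0,0],[0,0,0,0,0,0]]
  ]
}}

```text
t: 4.5
tool_pos: [0.3572, -0.2542, 0.3154]
orientation: [2.145, 2.288, 0.0]
force: [-0.2, 0.4, -1.8]
opening: 0.0077
gripper_force: 30.0
```

```bash
python3 -c "
from h import *
s=monitor.read_state();print(s['tool_pos'],s['force'],s['wrist_torque']); m,a=shot('w4')"
```

```text
[ 0.35722814 -0.25417699  0.31539955] [-0.1579508   0.42151657 -1.75653422] [-0.04116658 -0.0823848   0.04792361]
```

View pics/w4.png

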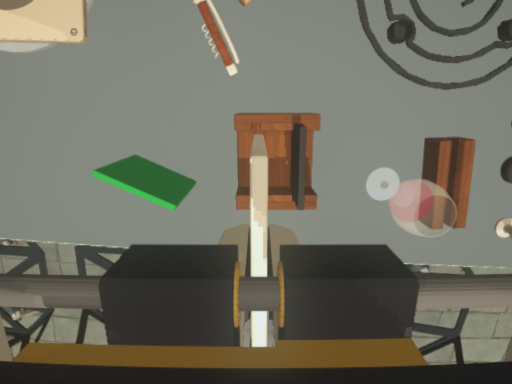

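The tile hangs edge-on and true (x≈259) and is clear of the rack. Next, over the glass to the foot.

{"op": "arm_command", "data": {
  "deltas": [
    [[1.9,-0.1,0,0,0,0.3],[3.3,-0.2,0,0,0,0.3],[3.7,-0.22,0,0,0,0.3],[3.7,-0.22,0,0,0,0.3],[3.7,-0.22,0,0,0,0.3],[3.7,-0.22,0,0,0,0.3],[3.5,-0.22,0,0,0,0.3],[2.5,-0.18,0,0,0,0.2],[1.78,0,0,0,0,0.2],[0,0,0,0,0,0],[0,0,0,0,0,0]]
  ]
}}

```text
t: 5.47
tool_pos: [0.6339, -0.2686, 0.3083]
orientation: [-2.094, -2.335, 0.002]
force: [1.3, -0.7, -1.9]
opening: 0.0081
gripper_force: 30.0
```

{"op": "arm_command", "data": {
  "deltas": [
    [[0,0,-1.5,0,0,0],[0,0,-3,0,0,0],[0,0,-3,0,0,0],[0,0,-3,0,0,0],[0,0,-2.5,0,0,0],[0,0,-1.8,0,0,0],[0,0,0,0,0,0],[0,0,0,0,0,0]]
  ]
}}

```text
t: 6.13
tool_pos: [0.6322, -0.2688, 0.1626]
orientation: [-2.096, -2.335, 0.002]
force: [1.0, 0.8, -0.6]
opening: 0.0075
gripper_force: 30.0
```

```bash
python3 - <<'E'
from h import *
s=monitor.read_state();print(s['tool_pos'],s['orientation'],s['force'],s['q'])
m,a=shot('w5'); t=eyes.read_camera('scene'); tt=eyes.read_camera('top'); cv2.imwrite('pics/s5.png',t);cv2.imwrite('pics/t5.png',tt)
r=lambda i,f:cv2.resize(i,None,fx=f,fy=f,interpolation=cv2.INTER_CUBIC)
A=r(a[60:260,150:350],2); B=r(t[90:190,170:270],4)
cv2.imwrite('pics/c5.png',np.hstack([A,B]))
E
```

```text
[ 0.63221009 -0.268844    0.16255392] [-2.09629087e+00 -2.33474329e+00  1.78903032e-03] [ 0.96855524  0.75820909 -0.64185336] [-4.76600564e-01  3.96528669e-01  1.27796538e+00 -1.34274862e-04
  1.47110622e+00 -5.84111555e-01]
```

View pics/c5.png

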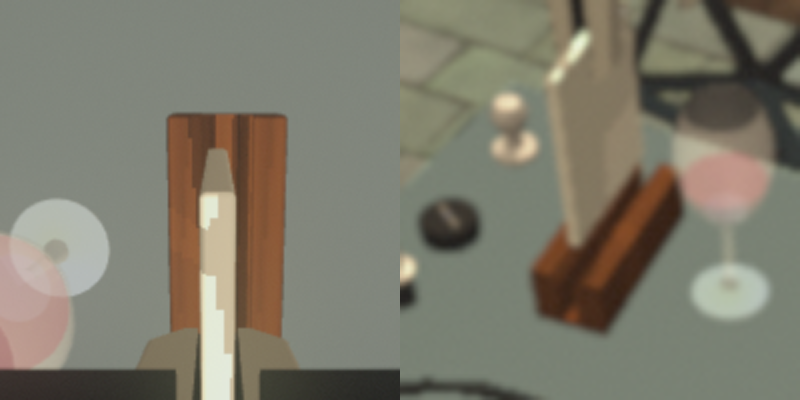

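The wrist crop shows the tile's lower corner at crop (217,150) over the foot's groove, and the scene crop shows it above the block. I'll measure the offset.

```bash
python3 - <<'E'
from h import *
m=pickle.load(open('pics/w5.pkl','rb')); b=cv2.imread('pics/w5.png')
print(b[137,225:300].tolist()[::1] and b[128,228:298].sum(1).tolist()); print(b[137,228:298].sum(1).tolist())
P=lambda u,v,z: plane(m,(u,v),z)[:2].round(4)
print('tile low corner',P(254,135,.0595),P(263.5,135,.0595))
print('tile top corners',P(250,156,.1895),P(267.7,156,.1895))
for v in (125,150,170,200):
    r=b[v].astype(int); 
print('foot +y end',P(264,117,.044), 'edges row128',P(236,128,.044),P(293,128,.044))
# groove in scene cross-check
E
```

```text
[388, 387, 388, 388, 380, 287, 253, 274, 274, 270, 269, 265, 264, 259, 254, 252, 221, 218, 215, 219, 217, 213, 216, 203, 200, 204, 199, 190, 195, 221, 279, 285, 282, 283, 286, 291, 290, 282, 234, 224, 200, 176, 185, 188, 195, 200, 228, 263, 250, 264, 275, 270, 267, 263, 260, 255, 255, 254, 262, 270, 276, 280, 281, 276, 268, 298, 379, 387, 388, 388]
[390, 388, 390, 387, 383, 327, 260, 274, 281, 273, 269, 268, 259, 260, 260, 262, 268, 272, 221, 220, 218, 215, 212, 200, 211, 261, 350, 370, 370, 372, 373, 378, 377, 382, 390, 390, 311, 286, 238, 222, 205, 175, 188, 195, 195, 196, 244, 267, 250, 266, 274, 266, 265, 264, 261, 257, 257, 257, 265, 273, 277, 281, 279, 275, 276, 311, 379, 387, 388, 387]
tile low corner [ 0.6222 -0.2194] [ 0.6299 -0.2185]
tile top corners [ 0.6227 -0.219 ] [ 0.6303 -0.2182]
foot +y end [ 0.629  -0.2043] edges row128 [ 0.6059 -0.2162] [ 0.655  -0.2109]
```

{"op": "arm_command", "data": {
  "deltas": [
    [[0.4,0,0,0,0,0],[0,0,-0.5,0,0,0],[0,0,-0.7,0,0,0],[0,0,-0.7,0,0,0],[0,0,-0.6,0,0,0],[0,0,0,0,0,0],[0,0,0,0,0,0]]
  ]
}}

```text
t: 6.87
tool_pos: [0.6375, -0.269, 0.1379]
orientation: [-2.097, -2.337, 0.001]
force: [-0.0, 0.6, -1.9]
opening: 0.0074
gripper_force: 30.0
```

{"op": "arm_command", "data": {
  "deltas": [
    [[-0.1,0,-0.4,0,0,0],[0,0,-0.6,0,0,0],[0,0,-0.6,0,0,0],[0,0,-0.6,0,0,0],[0,0,-0.2,0,0,0],[0,0,0,0,0,0],[0,0,0,0,0,0]]
  ]
}}

```text
t: 7.45
tool_pos: [0.6372, -0.2692, 0.115]
orientation: [-2.098, -2.338, -0.0]
force: [-0.7, 0.5, -1.2]
opening: 0.008
gripper_force: 30.0
```

Clean entry with no contact force. I'll go the last 6 mm in small steps.

{"op": "arm_command", "data": {
  "deltas": [
    [[0,0,-0.2,0,0,0],[0,0,-0.2,0,0,0],[0,0,-0.1,0,0,0],[0,0,-0.1,0,0,0],[0,0,0,0,0,0]]
  ]
}}

```text
t: 7.87
tool_pos: [0.6373, -0.2693, 0.1091]
orientation: [2.098, 2.338, 0.0]
force: [-0.9, 0.6, -1.5]
opening: 0.0079
gripper_force: 30.0
```

{"op": "arm_command", "data": {
  "deltas": [
    [[0,0,-0.15,0,0,0],[0,0,0,0,0,0],[0,0,0,0,0,0]]
  ]
}}

```text
t: 8.12
tool_pos: [0.6375, -0.2693, 0.109]
orientation: [2.098, 2.338, 0.0]
force: [-3.7, 1.3, 5.9]
opening: 0.0078
gripper_force: 30.0
```

{"op": "arm_command", "data": {
  "deltas": [
    [[0,0,0.1,0,0,0],[0,0,0,0,0,0],[0,0,0,0,0,0],[0,0,0,0,0,0]]
  ],
  "gripper": -0.5
}}

```text
t: 8.45
tool_pos: [0.6374, -0.2693, 0.1087]
orientation: [2.098, 2.338, 0.0]
force: [-0.1, -0.6, -0.8]
opening: 0.0226
gripper_force: 0.0
```

{"op": "arm_command", "data": {
  "deltas": [
    [[0,0,1,0,0,0],[0,0,2,0,0,0],[0,0,3,0,0,0],[0,0,3,0,0,0],[0,0,3,0,0,0],[0,0,3,0,0,0],[0,0,2,0,0,0],[0,0,0,0,0,0],[0,0,0,0,0,0]]
  ]
}}

```text
t: 9.2
tool_pos: [0.6381, -0.2697, 0.2814]
orientation: [2.095, 2.335, 0.002]
force: [1.2, -0.3, -0.5]
opening: 0.0232
gripper_force: 0.0
```

```bash
python3 - <<'E'
from h import *
s=monitor.read_state();print(s['tool_pos'],s['orientation'],s['force'])
m,a=shot('w6'); t=eyes.read_camera('scene'); tt=eyes.read_camera('top'); cv2.imwrite('pics/s6.png',t);cv2.imwrite('pics/t6.png',tt)
r=lambda i,f:cv2.resize(i,None,fx=f,fy=f,interpolation=cv2.INTER_CUBIC)
cv2.imwrite('pics/c6.png',np.hstack([r(a[60:260,200:330],3),r(t[90:240,170:270],4)]))
# cap
for n,im in(('scene',t),('top',tt)):
    mm=eyes.camera_model(n); u,v=proj(mm,[.428,.014,.158]).astype(int); print(n,u,v)
    w=im[v-25:v+25,u-25:u+25]; print(im[v,u-22:u+22].min(1).tolist()); print(im[v-22:v+22,u].min(1).tolist())
E
```

```text
[ 0.63812728 -0.26973025  0.28143069] [2.09534355e+00 2.33507663e+00 1.76314363e-03] [ 1.21415845 -0.30808965 -0.48653007]
scene 229 221
[72, 49, 35, 34, 33, 34, 43, 91, 153, 197, 213, 214, 213, 215, 216, 217, 218, 217, 218, 218, 218, 218, 218, 218, 217, 218, 218, 219, 220, 215, 210, 201, 204, 215, 216, 196, 163, 134, 118, 115, 115, 115, 115, 115]
[115, 115, 115, 115, 115, 115, 115, 115, 115, 116, 114, 122, 152, 187, 203, 209, 214, 216, 217, 218, 218, 218, 218, 218, 218, 218, 218, 218, 218, 218, 218, 219, 219, 212, 183, 148, 125, 113, 109, 108, 109, 110, 106, 92]
top 202 220
[52, 53, 46, 48, 49, 50, 49, 48, 47, 48, 51, 136, 175, 180, 173, 158, 169, 181, 180, 181, 180, 181, 181, 181, 180, 180, 181, 181, 180, 180, 180, 177, 165, 118, 46, 38, 68, 85, 96, 107, 116, 122, 127, 131]
[102, 103, 105, 103, 103, 103, 78, 45, 46, 53, 103, 107, 142, 180, 174, 183, 181, 186, 174, 180, 180, 180, 181, 180, 180, 180, 180, 178, 163, 165, 181, 178, 152, 110, 83, 69, 30, 31, 31, 33, 33, 33, 32, 31]
```

View pics/c6.png

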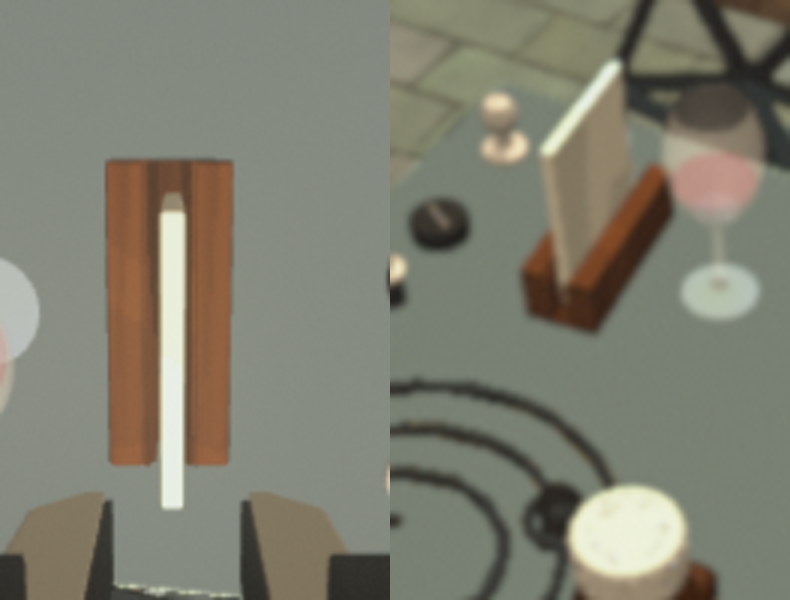

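The tile stands upright in the groove (crop 172, 211–508), the glass has not moved, and nothing leans. Now the cap position, plus a check on the candle-like object near the bottle.

```bash
python3 - <<'E'
from h import *
mt,ms=eyes.camera_model('top'),eyes.camera_model('scene')
def tri(a,b):
    o1,d1=ray(mt,a);o2,d2=ray(ms,b); k=np.linalg.lstsq(np.c_[d1,-d2],o2-o1,rcond=None)[0]
    p,q=o1+k[0]*d1,o2+k[1]*d2; return ((p+q)/2).round(3),np.linalg.norm(p-q).round(3)
for n,a,b in (('A',(138,178),(124,207)),('B',(158,203),(150,285)),('A/B',(138,178),(150,285)),('B/A',(158,203),(124,207)),('winetop',(122,78),(45,120))): print(n,*tri(a,b))
m=pickle.load(open('pics/w6.pkl','rb'))
a,b=plane(m,(257,130.2),.136),plane(m,(256.8,229.2),.136); print('tile ends',a,b,(a+b)/2)
E=[plane(m,(u,v),.044) for u,v in ((235.7,113.3),(277.2,113.3),(236.5,214.5),(276,214.5))]; print('foot c',np.mean(E,0))
# cap top face ellipse fits
for n,t,z in (('t6',170,0),('s6',205,0)):
    im=cv2.imread(f'pics/{n}.png'); mm=mt if n=='t6' else ms
    u,v=proj(mm,[.428,.014,.158]).astype(int); k=np.zeros(im.shape[:2],np.uint8); k[v-24:v+24,u-24:u+24]=(im.min(2)>(150 if n=='t6' else 200))[v-24:v+24,u-24:u+24]
    c=max(cv2.findContours(k,cv2.RETR_EXTERNAL,cv2.CHAIN_APPROX_NONE)[0],key=cv2.contourArea)
    c=cv2.convexHull(c); e=cv2.fitEllipse(c); print(n,e,plane(mm,e[0],.158),cv2.minEnclosingCircle(np.array([plane(mm,p[0],.158)[:2] for p in c],np.float32)))
E
```

```text
A [0.565 0.116 0.233] 0.003
B [ 0.591  0.121 -0.052] 0.001
A/B [ 0.626  0.135 -0.02 ] 0.094
B/A [0.512 0.112 0.254] 0.074
winetop [0.787 0.061 0.302] 0.007
tile ends [ 0.63108163 -0.21909865  0.136     ] [ 0.64151377 -0.31835355  0.136     ] [ 0.6362977 -0.2687261  0.136    ]
foot c [ 0.63543476 -0.26880929  0.044     ]
t6 ((201.48130798339844, 220.29856872558594), (19.6353702545166, 20.489147186279297), 80.7166976928711) [0.43014525 0.01524659 0.158     ] ((0.4303117096424103, 0.014513308182358742), 0.025714384391903877)
s6 ((228.77072143554688, 222.4615020751953), (19.5272274017334, 25.826141357421875), 82.1513671875) [0.42803561 0.01739641 0.158     ] ((0.42820754647254944, 0.017331643030047417), 0.023940574377775192)
```

{"op": "arm_command", "data": {
  "deltas": [
    [[-1.7,2.3,0.2,0,0,0],[-1.7,2.3,0.2,0,0,0],[-1.7,2.3,0.2,0,0,0],[-1.7,2.3,0.2,0,0,0],[-1.7,2.3,0,0,0,0],[-1.7,2.3,0,0,0,0],[-1.7,2.3,0,0,0,0],[-1.7,2.3,0,0,0,0],[-1.7,2.3,0,0,0,0],[-1.7,2.3,0,0,0,0],[-1.7,2.0,0,0,0,0],[0,0,0,0,0,0]]
  ],
  "gripper": 1
}}

```text
t: 10.35
tool_pos: [0.4475, -0.0164, 0.2854]
orientation: [-2.093, -2.338, 0.001]
force: [-0.3, -0.5, -0.5]
opening: 0.0926
gripper_force: 0.0
```

```bash
python3 - <<'E'
from h import *
m,a=shot('w7'); print(monitor.read_state()['tool_pos'])
u,v=proj(m,[.429,.0155,.158]).astype(int); print(u,v)
k=np.zeros(a.shape[:2],np.uint8); s=np.s_[max(v-50,0):v+50,u-50:u+50]; k[s]=(a.min(2)>140)[s]
c=max(cv2.findContours(k,cv2.RETR_EXTERNAL,cv2.CHAIN_APPROX_NONE)[0],key=cv2.contourArea); c=cv2.convexHull(c)
W=np.array([plane(m,p[0],.158)[:2] for p in c],np.float32); print(cv2.boundingRect(c),cv2.minEnclosingCircle(W),cv2.fitEllipse(W))
cv2.imwrite('pics/w7.png',a)
E
```

```text
[ 0.44876137 -0.01778497  0.28550635]
243 151
(213, 120, 60, 60) ((0.4282570481300354, 0.016893558204174042), 0.027218854054808617) ((0.42845892906188965, 0.016673550009727478), (0.05358288064599037, 0.0536799356341362), 105.60437774658203)
```

View pics/w7.png

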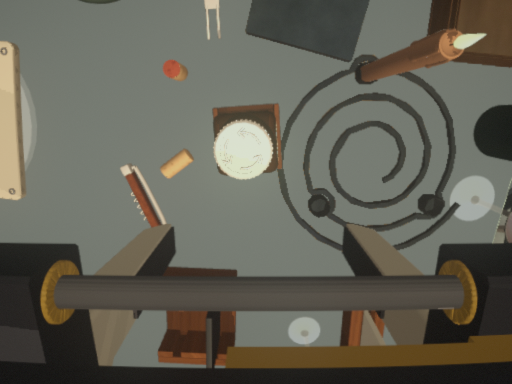

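The cap is centred at (243,150) → world (0.428, 0.017). The candle is well clear. Going down.

{"op": "arm_command", "data": {
  "deltas": [
    [[-1.0,1.73,-0.5,0,0,0],[-1.04,1.73,-1.5,0,0,0],[0,0,-2.5,0,0,0],[0,0,-3,0,0,0],[0,0,-2.5,0,0,0],[0,0,-2,0,0,0],[0,0,-1,0,0,0],[0,0,-0.5,0,0,0],[0,0,0,0,0,0],[0,0,0,0,0,0]]
  ]
}}

```text
t: 11.23
tool_pos: [0.4304, 0.015, 0.1525]
orientation: [2.098, 2.337, 0.001]
force: [0.4, 0.5, 0.2]
opening: 0.0929
gripper_force: 0.0
```

{"op": "arm_command", "data": {
  "deltas": [
    [[-0.2,0.18,-1,0,0,0],[0,0,-1.1,0,0,0],[0,0,0,0,0,0],[0,0,0,0,0,0]]
  ]
}}

```text
t: 11.57
tool_pos: [0.4272, 0.0172, 0.1299]
orientation: [-2.097, -2.337, 0.001]
force: [0.5, 0.2, 0.0]
opening: 0.0928
gripper_force: 0.0
```

{"op": "arm_command", "data": {
  "deltas": [
    [[0,0,0,0,0,0],[0,0,0,0,0,0],[0,0,0,0,0,0],[0,0,0,0,0,0],[0,0,0,0,0,0],[0,0,0,0,0,0]]
  ],
  "gripper": -1,
  "squeeze": 45
}}

```text
t: 12.07
tool_pos: [0.428, 0.0171, 0.1309]
orientation: [2.098, 2.338, 0.0]
force: [0.2, -0.3, -0.3]
opening: 0.057
gripper_force: 0.0
```

{"op": "arm_command", "data": {
  "deltas": [
    [[0,0,0,0,0,0],[0,0,0,0,0,0],[0,0,0,0,0,0]]
  ]
}}

```text
t: 12.32
tool_pos: [0.4281, 0.0171, 0.1309]
orientation: [2.098, 2.338, 0.001]
force: [2.6, 0.6, -1.3]
opening: 0.0536
gripper_force: 45.0
```

{"op": "arm_command", "data": {
  "deltas": [
    [[0,0,-0.2,0,0,0],[0,0,-0.2,0,0,0],[0,0,-0.2,0,0,0],[0,0,0,0,0,0],[0,0,0,0,0,0]]
  ]
}}

```text
t: 12.73
tool_pos: [0.4282, 0.0171, 0.1257]
orientation: [2.098, 2.338, 0.001]
force: [-2.9, 1.2, 9.7]
opening: 0.0536
gripper_force: 45.0
```

{"op": "arm_command", "data": {
  "deltas": [
    [[0,0,-0.13,0,0,0],[0,0,0,0,0,0],[0,0,0,0,0,0]]
  ]
}}

```text
t: 12.98
tool_pos: [0.4282, 0.0171, 0.1246]
orientation: [2.098, 2.338, 0.001]
force: [-4.3, -0.0, 12.1]
opening: 0.0535
gripper_force: 45.0
```

{"op": "arm_command", "data": {
  "deltas": [
    [[0,0,0,0,0,3],[0,0,0,0,0,5],[0,0,0,0,0,5],[0,0,0,0,0,5],[0,0,0,0,0,5],[0,0,0,0,0,5],[0,0,0,0,0,0]]
  ]
}}

```text
t: 13.57
tool_pos: [0.429, 0.0169, 0.125]
orientation: [1.461, 2.778, 0.001]
force: [-0.1, 0.3, 10.5]
opening: 0.0536
gripper_force: 45.0
```

{"op": "arm_command", "data": {
  "deltas": [
    [[0,0,-0.05,0,0,4],[0,0,0,0,0,5],[0,0,0,0,0,5],[0,0,0,0,0,5],[0,0,0,0,0,4],[0,0,0,0,0,3],[0,0,0,0,0,0],[0,0,0,0,0,0]]
  ]
}}

```text
t: 14.23
tool_pos: [0.4292, 0.0168, 0.1246]
orientation: [0.807, 3.033, 0.0]
force: [-0.2, 0.3, 11.2]
opening: 0.0536
gripper_force: 45.0
```

```bash
python3 -c "
from h import *
s=monitor.read_state();print(s['force'],s['wrist_torque'],s['q'],s['tool_pos'])"
```

```text
[-0.24128339  0.30992849 11.23067103] [-0.10259946 -0.04773041 -0.02592086] [-8.00028582e-02 -2.88539108e-01  2.05845416e+00 -3.16828753e-04
  1.36850296e+00 -1.13089597e+00] [0.42916925 0.01683856 0.1246381 ]
```

{"op": "arm_command", "data": {
  "deltas": [
    [[0,0,0.3,0,0,0],[0,0,0.4,0,0,0],[0,0,0.5,0,0,0],[0,0,0,0,0,0]]
  ]
}}

```text
t: 14.57
tool_pos: [0.4281, 0.017, 0.1357]
orientation: [0.808, 3.035, 0.0]
force: [0.4, -0.2, -1.3]
opening: 0.0536
gripper_force: 45.0
```

{"op": "arm_command", "data": {
  "deltas": [
    [[0,0,0.8,0,0,0],[0,0,1.2,0,0,0],[0,0,1.5,0,0,0],[0,0,1.8,0,0,0],[0,0,1.8,0,0,0],[0,0,1.5,0,0,0],[0,0,1.0,0,0,0],[0,0,0.5,0,0,0],[0,0,0,0,0,0],[0,0,0,0,0,0],[0,0,0,0,0,0]]
  ]
}}

```text
t: 15.48
tool_pos: [0.4272, 0.0171, 0.2348]
orientation: [-0.808, -3.034, 0.0]
force: [-0.8, 0.3, -0.6]
opening: 0.0539
gripper_force: 45.0
```

```bash
python3 - <<'E'
from h import *
s=monitor.read_state();print(s['tool_pos'],s['orientation'],s['force'],s['opening'],abs(s['dq']).max())
t=eyes.read_camera('scene'); cv2.imwrite('pics/s8.png',cv2.resize(t[80:300,170:370],None,fx=2.7,fy=2.7,interpolation=cv2.INTER_CUBIC))
E
```

```text
[0.42724086 0.01714946 0.23482662] [-8.07547765e-01 -3.03418928e+00  4.94518775e-04] [-0.7558043   0.2881097  -0.64830098] 0.053938216571154225 0.003460627688792849
```

View pics/s8.png

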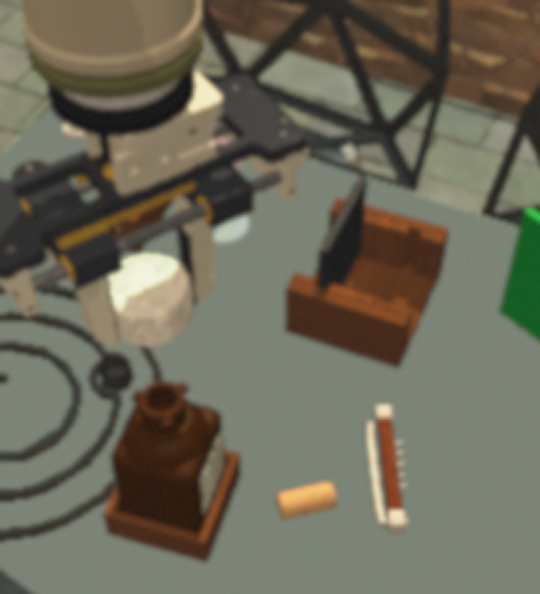

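The picture shows the cap held level in the gripper (150,295) above the open neck (160,400), with the slate still in the rack (343,235). The arm is still, so I'm handing in.

```bash
python3 -c "
from plant import ticket
print(ticket.close_job())"
```

```text
the job is handed in; nothing more can be done
None
```

I handed the job in at about 15.5 s: the white tile stands upright and centred at the bottom of the foot's groove, and the opened cap is held level and still about 9 cm above the bottle's neck. The slate was still in its rack at the end; the small glass had not moved when I last had it in clear view, just after the tile was placed.

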